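# Snap a hook onto the pull gauge's eye and proof-pull it

### The arm

A 6-joint arm with a two-finger parallel gripper is mounted at the origin on a cart in front of the work surface, level with it; the furniture and walls round the work are solid. World frame = base frame: x ahead of the robot, y to its left, z up, the work surface at z = 0. Lengths are in m, angles in rad, forces in N, time in s.
With the tool pointing down it reaches from about 0.275 to 0.825 m from the base axis. Payload 5.2 kg.
Tool frame: the origin (TCP) lies at the very end of the fingers, on their centre line; the grasp point (between the pads) lies 19 mm behind it; z points along the fingers, y is the line along which they close (so a half turn about z gives the same grasp; the last joint's range is limited). The gripper opens to 93 mm and grips with 3 to 60 N. Pads are 15 mm wide; open, the fingers measure 128 mm over their backs; the gripper's body (75 mm by 188 mm) begins 65 mm behind the grasp point.
Start: joints at [0.979, 0.259, 1.535, -0, 1.348, -0.203], TCP at [0.208, 0.509, 0.219] pointing down, gripper open.
Joint ranges: [-3.14, 3.14], [-0.91, 2.08], [0.19, 2.58], [-1.22, 4.36], [0.22, 2.71], [-3.12, 3.12]. Speed limits (rad/s): [2.57, 2.57, 3.14, 3.14, 3.14, 3.14].

### API

Orientations are given as a rotation vector (axis times angle).
In Python, from plant import * gives the robot as it stands.
- The arm moves only by the shell command python3 -m pendant 'ROWS' [OPENING] [FORCE]. ROWS is JSON, a list of rows, each a list of 4 numbers: the shift along the world's x, y, z in m, then the turn about the world's z in degrees. In form: [[tx, ty, tz, twist], ...]. A call has 1 to 5 rows; each row is the pose to reach, as a shift and turn from the pose commanded when the call began; what a row does not reach only later rows make up. A row lasts 1/12 s, in which the tool goes at most 41.7 mm and 7.16 degrees, less where a joint would pass 70% of its speed; a pose out of reach is approached as far as the arm can. A call with a gripper value outside its range is refused whole. OPENING is the opening, from -1 (shut) to 1 (fully open), so that 0 is half open, set as the call begins (- or left out, the last holds). The fingers move at their own pace and stop on an object; FORCE is the grip in N (left out, the last holds). Time passes only in rows, so rows that repeat a pose let the fingers close. It gives the time, the measured TCP pose, the force, the opening and the grip force at its end, in the units of the state.
- observe(): the state, without advancing time (a new reading comes with each control period).
- grab_frame(name): name is "scene" or "top"; returns the picture (420x560x3 uint8, red, green, blue); there is no depth.
- camera_info(name): a dict with "mtx" (3x3 intrinsics, pixels), "cam_to_world" (4x4, takes a point from camera to world coordinates). Camera axes: x right, y up, looking along -z (the intrinsics and any distortion apply to the point x, -y, -z); pixel columns grow to the right and rows downward; lengths in m; the calibration is good to about 2 mm. A picture is of the moment at which its call begins. camera_info takes no time and is no camera call.
- finish_job(): hands the job in; it is judged then, once.
The state is a dict: "time_s": time; "joint_positions": joint angles; "qvel": joint speeds; "effort": joint torques, N m; "tcp_pos": TCP position; "eef_rot": TCP orientation; "ft_force": force on the tool from outside, world axes, zero at the start; "torque": the same for the moment, N m; "grip_width": finger opening in m; "grip_force": force on a finger pad.
Only numpy, scipy, OpenCV 4.12 (cv2) and the standard library are available. Lean on these libraries where they do the work, as an engineer would, in place of code of your own. Each camera call takes 0.05 s, during which the arm holds its last target. There are 200 camera calls.

### The job

Take the loose snap hook by its upright tang and press its sprung gate sideways against the post of the pull gauge's eye until the post is inside the hook and the gate has sprung shut behind it. Then draw the gauge out by the hook with a pull of about 12 N for a second, never pressing or pulling on the eye with more than 20 N, ease it back, and leave the hook lying flat on the granite, let go and still clipped round the post. Leave the small parts lying about where they are.

Things in the scene. Friction and masses are not known exactly. Their poses are not given: they have to be found in the camera images.
- snap_hook: Loose plain-steel snap hook, 128 mm long, 0.2 kg, lying flat. Origin: on its underside below the tang's centre; x from tang to nose, y to the gate side, z up. Closed hook of 9 mm round bar centred at z = 16 mm, outer extent x 25 to 101, y -23.5 to 18.5. Inner face of the spine (opposite the gate) at y = -14.5, of the nose bend at x = 92.
- tang (a point): Grip point, 22 mm above the hook's origin: in the tang, an upright flat bar behind the hook, 54 mm long in x (-27 to 27), 14 mm thick in y, 30 mm high, standing on the granite. Hold it across its thickness.
- press_point (a point): Where the post should meet the gate: on the gate's axis at hook x = 64, y = 14, z = 16 mm (58 to 70 in x will do). Gate: 7 mm round bar, pivot at (37, 14), tip at x = 74.5; the fixed nose end begins at x = 75. The post pushes it toward -y until its centre is at hook y = 3 to 0 (the gate's stop); then the hook is drawn back (-x) and the gate shuts once the post is past x = 79.
- nose_seat (a point): Where the post's axis sits when the hook is pulled: hook x = 88, y = -3, z = 16 mm, in the nose bend.
- gate (a joint): Angle of the hook's gate: 0 shut (it cannot swing outward), grows as it is pushed inward, stop at 0.80 rad. Spring moment 0.063 N m shut to 0.12 N m at the stop, that is about 2 to 5 N from the post.
- eye_post (a point): On the axis of the eye's upright post, 30 mm above the granite: steel bar 8 mm thick, z = 8 to 50 mm. The eye is a closed loop of that bar in the gauge's x-z plane: lower arm (top at z = 8.5) and upper arm (underside at z = 52) run back 54 mm from the post to the gauge. Rigid, but draws out along the gauge's -x, and this point with it.
- gauge_eye (a joint): Drawn-out distance of the eye (m): 0 at rest against a rigid stop, grows as it is pulled out of the housing along the gauge's -x; stop at 0.003. Pull in N = 3 + 10000 x this value: 0.0009 at 12 N, 0.0017 at 20 N. The spring draws it back.
- pull_gauge: Fixed grey pull gauge, housing 80 x 56 mm, 74 mm high, base 100 x 74 mm. Origin under the housing's centre, z = 0; its -x points roughly to the robot and is the way the eye draws out; the post stands 118 mm from the origin along -x.
- milled_block: Bystander: small steel block, 50 x 16 x 40 mm, origin under its centre.
- steel_ring: Bystander: steel ring 33 mm diameter, 20 mm high, origin under its centre.
- plug_gauge: Bystander: lying knurled plug gauge, 104 mm long along its y, 18 mm thick, origin under its centre.
- bush_3: Bystander: flanged bush 48 mm diameter, 18 mm high, origin under its centre.

How it is judged:
On the way, in this order (a step that is already met when the one before it is completed fails the run):
1. the gate is pushed open by the eye (more than 0.3 rad, in contact with it) (value of joint gate above 0.3 rad and contact force between snap_hook and pull_gauge above 0.8 N), for 0.04 s.
2. with the post inside the hook and the gate shut, the gauge is drawn by the hook to between 9 and 15 N for half a second (x of eye_post in the frame of snap_hook between 0.074 and 0.096 m and y of eye_post in the frame of snap_hook between -0.017 and 0.01 m and value of joint gate below 0.1 rad and contact force between snap_hook and pull_gauge above 4 N and value of joint gauge_eye between 0.0006 and 0.0012 m), for 0.5 s.
At the end, for the whole second after the job is handed in: The post is inside the hook (anywhere in its closed loop), the gate is shut (under 0.1 rad), the gauge has gone back (drawn out less than 0.5 mm), and the hook lies flat (within 0.12 rad, origin under 6 mm above the granite) and at rest (x of eye_post in the frame of snap_hook between 0.034 and 0.096 m and y of eye_post in the frame of snap_hook between -0.017 and 0.01 m and value of joint gate below 0.1 rad and value of joint gauge_eye below 0.0005 m and height (world z) of snap_hook below 0.006 m and angle between snap_hook's own z axis and vertical below 0.12 rad and linear speed of snap_hook below 0.02 m/s); the robot touches nothing.
It fails at once if the eye is pressed or pulled with more than 20 N by the hook (contact force between snap_hook and pull_gauge above 20 N).
It fails at once if the robot pushes on the gauge or its eye with more than 20 N (contact force between any of the arm, the fingers and pull_gauge above 20 N).
It fails at once if a bystander is moved more than 20 mm (distance of any of milled_block, steel_ring, plug_gauge, bush_3 from where it was at the start of the episode above 0.02 m).
It also fails if it takes over 70 s, if anything falls off the work surface, if the arm or the gripper's body presses on something with over 40 N, if the wrist force passes 120 N, or if a joint passes its speed limit or range.

## Working session

There is one attempt and no reset: what is moved stays moved. The work goes in short steps, Python scripts to look and compute and a shell command to move; the robot and the scene stay as the last step left them, time stands still between calls to the robot, and variables do not carry over. Pictures are saved under pics/ and viewed, at most 10 in all, crops included, and the job is handed in when it is done.

```bash
mkdir -p pics
cat > h.py <<'E'
from plant import *
import numpy as np, cv2
def ray(cam,u,v):
    c=camera_info(cam);M=np.array(c["cam_to_world"]);K=np.array(c["mtx"])
    d=np.linalg.inv(K)@[u,v,1.];d=np.array([d[0],-d[1],-d[2]])
    return M[:3,3],M[:3,:3]@d
def onz(cam,u,v,z):
    o,d=ray(cam,u,v);return o+d*(z-o[2])/d[2]
def pix(cam,p):
    c=camera_info(cam);M=np.array(c["cam_to_world"]);K=np.array(c["mtx"])
    q=M[:3,:3].T@(np.array(p)-M[:3,3]);q=K@[q[0],-q[1],-q[2]];return q[:2]/q[2]
E
python3 - <<'E'
from h import *
a=grab_frame("top");b=grab_frame("scene")
cv2.imwrite("pics/top0.png",a[:,:,::-1]);cv2.imwrite("pics/scene0.png",b[:,:,::-1])
for c in("top","scene"):
    i=camera_info(c);print(i.keys());print(np.round(np.array(i["mtx"]),1).tolist(),np.round(np.array(i["cam_to_world"]),3).tolist())
print(observe())
E
```

```text
dict_keys(['mtx', 'cam_to_world'])
[[395.4, 0.0, 277.3], [0.0, 395.4, 211.9], [0.0, 0.0, 1.0]] [[-0.024, 0.999, -0.032, 0.48], [-1.0, -0.024, 0.015, 0.073], [0.014, 0.032, 0.999, 0.903], [0.0, 0.0, 0.0, 1.0]]
dict_keys(['mtx', 'cam_to_world'])
[[498.2, 0.0, 275.7], [0.0, 498.2, 204.9], [0.0, 0.0, 1.0]] [[-0.084, 0.736, -0.671, -0.04], [-0.996, -0.075, 0.042, 0.115], [-0.019, 0.673, 0.74, 0.688], [0.0, 0.0, 0.0, 1.0]]
{'time_s': 0.1, 'joint_positions': array([ 9.79208063e-01,  2.59278207e-01,  1.53595791e+00, -3.76394553e-05,
        1.34801283e+00, -2.02805379e-01]), 'qvel': array([ 7.71643302e-05, -1.40391903e-03, -1.80202594e-03, -4.03848013e-04,
       -1.12868363e-03,  8.31916007e-04]), 'effort': array([ 1.71512958e-03, -4.38216519e+01, -2.84644979e+01,  7.20701250e-02,
        3.62879026e-02, -6.47989259e-05]), 'tcp_pos': array([0.20819737, 0.50853889, 0.21790281]), 'eef_rot': array([-6.06729535e-01, -3.08182821e+00,  2.42098981e-03]), 'ft_force': array([ 0.36519207, -0.56233665,  0.18985984]), 'torque': array([-0.0452093 , -0.01120854,  0.01648001]), 'grip_force': 0.0, 'grip_width': 0.09279964871388967}
```

View pics/top0.png

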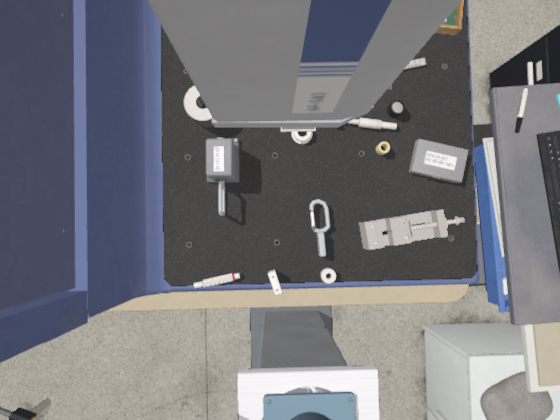

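View pics/scene0.png

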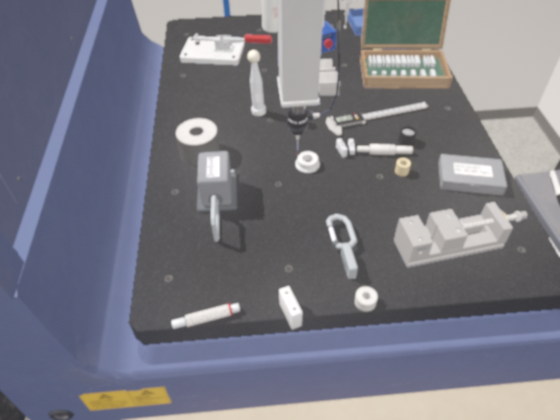

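Both views show the hook lying with its nose away from the robot (top: nose about (318,203), tang (322,245)) and its gate to the left. The gauge is at (222,160) with its eye end at about (222,212). The ring (329,275), block (275,282) and plug gauge (217,281) lie nearer the robot. I'll enlarge both views to measure.

Run:
```python
from h import *
a=cv2.imread("pics/top0.png");b=cv2.imread("pics/scene0.png")
ca=cv2.resize(a[130:270,195:345],None,fx=5,fy=4.2,interpolation=cv2.INTER_CUBIC)
def crop(im,r,c,h,w,s): return cv2.resize(im[r:r+h,c:c+w],None,fx=s,fy=s,interpolation=cv2.INTER_CUBIC)
t1=crop(a,190,295,75,50,5);t2=crop(a,130,195,90,60,5)
s1=crop(b,205,315,80,60,5);s2=crop(b,145,185,100,60,5)
W=np.zeros((600,800,3),np.uint8)
t=cv2.resize(t2,None,fx=.6,fy=.6); 
# hook top scale5 at (0,0); gauge top scale 3.?; compose
x=0
for im,s in((crop(a,190,295,75,50,4),4),(crop(a,130,195,90,60,3),3)):pass
W[0:300,0:200]=crop(a,190,295,75,50,4);W[0:300,200:400]=crop(a,150,200,75,50,4)
W[300:600,0:200]=crop(a,190,195,75,50,4)
W[0:400,400:600]=crop(b,200,315,100,50,4);W[0:400,600:800]=crop(b,145,190,100,50,4)
cv2.imwrite("pics/c1.png",W)
print(pix("top",[.208,.509,.3]),pix("scene",[.208,.509,.3]))
for u,v in((318,203),(322,245),(222,160),(222,212),(302,135)):print(u,v,onz("top",u,v,.016).round(3))
```

```text
[-17.73506809 415.34702273] [-188.19915211  328.41651884]
318 203 [ 0.527 -0.032  0.016]
322 245 [ 0.432 -0.039  0.016]
222 160 [0.628 0.181 0.016]
222 212 [0.511 0.183 0.016]
302 135 [ 0.681 -0.     0.016]
```

View pics/c1.png

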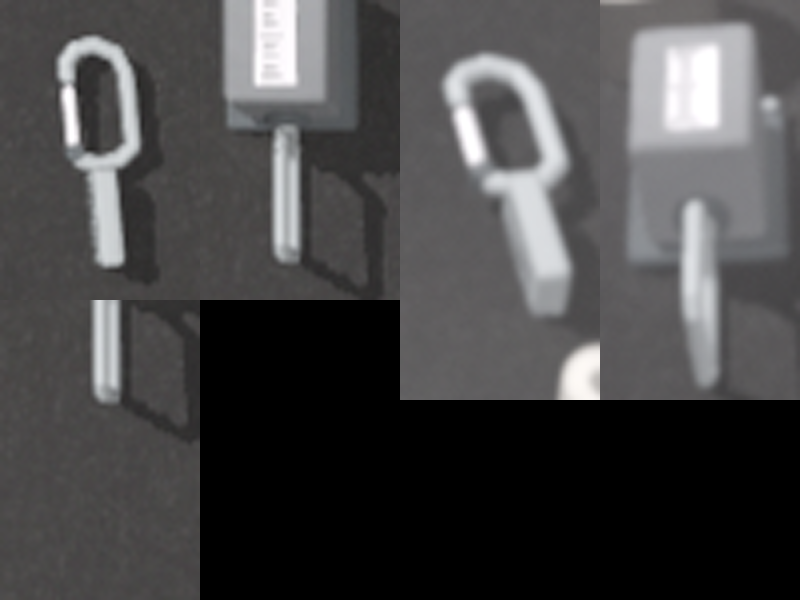

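The enlarged view shows the hook with its white gate on the left (top about (313,218)), nose apex at about (317.5,199.6) and tang end at about (322.4,256.3). The eye's upper arm runs from (221.7,181) to its end at (221.7,215.5).

Run:
```python
from h import *
a=cv2.imread("pics/top0.png");b=cv2.imread("pics/scene0.png")
g=cv2.cvtColor(a,cv2.COLOR_BGR2GRAY)
def comp(g,r0,r1,c0,c1,seed,th=120):
    s=cv2.resize(g[r0:r1,c0:c1],None,fx=4,fy=4,interpolation=cv2.INTER_CUBIC)
    n,l,st,ce=cv2.connectedComponentsWithStats((s>th).astype(np.uint8))
    k=1+np.argmax(st[1:,4]);ys,xs=np.nonzero(l==k)
    return np.c_[(xs+.5)/4-.5+c0,(ys+.5)/4-.5+r0]
h=comp(g,190,265,295,345,None)
print("hook bbox",h.min(0),h.max(0))
T=h[(h[:,1]>236)&(h[:,1]<255)]
for v in(236,240,244,248,252,255):
    r=h[abs(h[:,1]-v)<.2];print(v,r[:,0].min(),r[:,0].max())
for v in(210,215,220,225):
    r=h[abs(h[:,1]-v)<.2];print(v,r[:,0].min(),r[:,0].max())
e=comp(g,184,222,212,232,None,110)
print("eye",e.min(0),e.max(0))
for v in(188,196,204,212):
    r=e[abs(e[:,1]-v)<.2];print(v,r[:,0].min(),r[:,0].max(),r[:,0].mean(),onz("top",r[:,0].mean(),v,.06).round(4))
nose=onz("top",317.6,h[:,1].min(),.016);tail=onz("top",322.4,h[:,1].max(),.030)
print(nose,tail,np.linalg.norm((nose-tail)[:2]))
post=onz("top",221.7,e[:,1].max(),.06);print("eye outer",post)
# scene check
print("tail end scene",pix("scene",tail),"eye end",pix("scene",post),"nose",pix("scene",nose))
```

```text
hook bbox [308.875 198.625] [329.375 256.125]
236 316.875 323.875
240 317.125 324.125
244 317.625 324.625
248 317.875 325.125
252 318.625 325.375
255 318.625 325.375
210 309.875 328.125
215 309.625 328.625
220 310.375 329.125
225 310.875 329.375
eye [217.625 183.625] [224.375 215.125]
188 217.625 224.125 220.875 [0.5611 0.1793 0.06  ]
196 217.625 224.375 221.0 [0.544  0.1794 0.06  ]
204 217.625 224.375 221.0 [0.527  0.1797 0.06  ]
212 217.875 224.375 221.06367924528303 [0.5099 0.1799 0.06  ]
[ 0.53641406 -0.03173732  0.016     ] [ 0.4084201  -0.03717865  0.03      ] 0.1281095660309335
eye outer [0.50323323 0.17869205 0.06      ]
tail end scene [354.96994877 268.25820906] eye end [216.97943915 221.33704922] nose [337.48145276 214.15479616]
```

Run:
```python
from h import *
print("eye y",onz("top",219.5,205,.056),onz("top",222.5,205,.004))
p=onz("top",324.1,240,.03);q=onz("top",325.4,253,.03);l0=onz("top",317.1,240,0);l1=onz("top",318.5,253,0)
for A,B in((p,q),(l0,l1)):print(A,B,np.degrees(np.arctan2((A-B)[1],(A-B)[0])))
# spine outer edge y=-23.5 z=.016 
A=onz("top",328.125,210,.016);B=onz("top",329.35,225,.016);print(A,B,np.degrees(np.arctan2((A-B)[1],(A-B)[0])))
A=onz("top",220.9,188,.06);B=onz("top",221.06,212,.06);print("gauge",np.degrees(np.arctan2((A-B)[1],(A-B)[0])))
R=cv2.Rodrigues(observe()["eef_rot"])[0];print(R.round(3))
```

```text
eye y [0.5251112  0.18346164 0.056     ] [0.52771113 0.18343746 0.004     ]
[ 0.44378207 -0.04192511  0.03      ] [ 0.41511675 -0.04399271  0.03      ] 4.125553813967406
[ 0.44292654 -0.02988749  0.        ] [ 0.41327703 -0.03227014  0.        ] 4.594440532110758
[ 0.51026239 -0.05472202  0.016     ] [ 0.47651009 -0.05652058  0.016     ] 3.0502538587696413
gauge -0.7428323148065579
[[-0.925  0.379 -0.001]
 [ 0.379  0.925 -0.001]
 [ 0.    -0.002 -1.   ]]
```

```bash
python3 -m pendant '[[0,-0.04,0,6],[0,-0.08,0,12],[0,-0.12,0,18],[0,-0.16,0,24],[0,-0.2,0,26.3]]' 0 && python3 -m pendant '[[0.02,-0.035,0,0],[0.04,-0.07,0,0],[0.06,-0.105,0,0],[0.08,-0.14,0,0],[0.1,-0.175,0,0]]' && python3 -m pendant '[[0.025,-0.03,0,0],[0.05,-0.065,0,0],[0.075,-0.1,-0.02,0],[0.1,-0.135,-0.04,0],[0.127,-0.17,-0.07,0]]' && python3 -m pendant '[[0,0,-0.03,0],[0,0,-0.03,0]]'; python3 -c "
from h import *
o=observe();R=cv2.Rodrigues(o['eef_rot'])[0];print(np.degrees(np.arctan2(R[1,1],R[0,1])))
a=grab_frame('top')[:,:,::-1];b=grab_frame('scene')[:,:,::-1]
W=np.hstack([cv2.resize(a[120:300,190:390],None,fx=2,fy=2),cv2.resize(b[120:300,190:390],None,fx=2,fy=2)]);cv2.imwrite('pics/c2.png',W)"
```

```text
time_s: 0.52
tcp_pos: [0.2077, 0.3071, 0.218]
eef_rot: [0.121, -3.139, 0.001]
ft_force: [1.3, -0.4, 0.9]
grip_width: 0.0645
grip_force: 0.0
time_s: 0.93
tcp_pos: [0.3086, 0.1322, 0.2187]
eef_rot: [-0.111, 3.139, 0.0]
ft_force: [0.9, 0.3, 0.4]
grip_width: 0.0461
grip_force: 0.0
time_s: 1.35
tcp_pos: [0.4245, -0.0221, 0.1618]
eef_rot: [-0.108, 3.137, -0.002]
ft_force: [0.7, 0.6, 0.3]
grip_width: 0.0468
grip_force: 0.0
time_s: 1.52
tcp_pos: [0.4202, -0.0203, 0.127]
eef_rot: [0.104, -3.131, -0.005]
ft_force: [-1.4, 0.2, -1.0]
grip_width: 0.0466
grip_force: 0.0
93.8187928988696
```

View pics/c2.png

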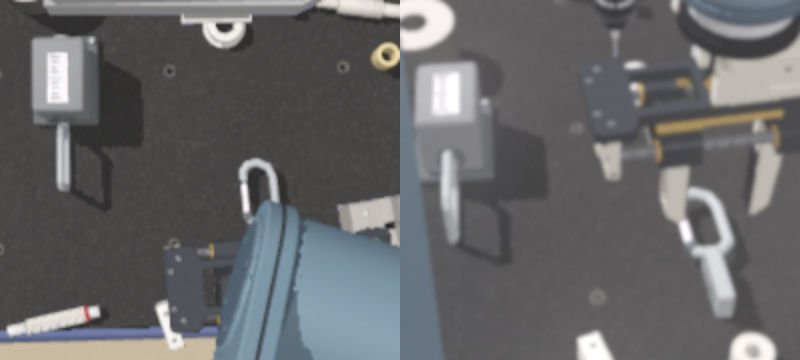

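The gripper is above the hook and slightly short in x and y. It is square to the tang, and the fingers are clear of the ring and block. I'll centre it and go down.

```bash
python3 -m pendant '[[0.015,-0.0155,0,0],[0.015,-0.0155,0,0],[0.015,-0.0155,-0.03,0],[0.015,-0.0155,-0.05,0],[0.015,-0.0155,-0.05,0]]' && python3 -m pendant '[[0,0,-0.03,0],[0,0,-0.05,0],[0,0,-0.063,0],[0,0,-0.068,0],[0,0,-0.068,0]]'; python3 -c "
from h import *
o=observe();print(o['tcp_pos'])"
```

```text
time_s: 2.03
tcp_pos: [0.4357, -0.0335, 0.0804]
eef_rot: [0.112, -3.136, -0.003]
ft_force: [-0.3, 0.3, 0.1]
grip_width: 0.0462
grip_force: 0.0
time_s: 2.45
tcp_pos: [0.4381, -0.0346, 0.0144]
eef_rot: [0.112, -3.14, -0.0]
ft_force: [1.0, 0.5, -0.1]
grip_width: 0.0463
grip_force: 0.0
[ 0.43808418 -0.03456793  0.0143665 ]
```

```bash
python3 -m pendant '[[-0.002,-0.001,-0.004,0],[-0.002,-0.001,-0.009,0],[-0.002,-0.001,-0.009,0],[-0.002,-0.001,-0.009,0]]' && python3 -m pendant '[[0,0,0,0],[0,0,0,0],[0,0,0,0],[0,0,0,0],[0,0,0,0]]' -1 40 && python3 -m pendant '[[0,0,0,0],[0,0,0,0],[0,0,0,0],[0,0,0,0],[0,0,0,0]]' && python3 -m pendant '[[0,0,0.001,0],[0,0,0.002,0],[0,0,0.002,0],[0,0,0.002,0],[0,0,0.002,0]]'
```

```text
time_s: 2.78
tcp_pos: [0.4362, -0.0362, 0.0051]
eef_rot: [-0.11, 3.139, -0.0]
ft_force: [0.1, 0.3, 0.2]
grip_width: 0.0464
grip_force: 0.0
time_s: 3.2
tcp_pos: [0.4361, -0.0362, 0.0048]
eef_rot: [-0.11, 3.14, -0.0]
ft_force: [-0.1, -0.1, -1.0]
grip_width: 0.018
grip_force: 0.0
time_s: 3.62
tcp_pos: [0.4361, -0.0361, 0.0047]
eef_rot: [-0.11, 3.14, 0.0]
ft_force: [-0.0, 0.8, 1.0]
grip_width: 0.0137
grip_force: 40.0
time_s: 4.03
tcp_pos: [0.436, -0.0361, 0.0067]
eef_rot: [0.11, -3.14, -0.0]
ft_force: [0.3, 0.7, -2.1]
grip_width: 0.0135
grip_force: 40.0
```

```bash
python3 -m pendant '[[0.002,0.03,0,-1.5],[0.004,0.065,0,-3],[0.0075,0.1,0,-4.6],[0.0075,0.135,0,-4.6],[0.0075,0.16,0,-4.6]]' && python3 -m pendant '[[0,0.01,0,0],[0,0.014,0,0],[0,0.014,0,0],[0,0.014,0,0],[0,0.014,0,0]]'; python3 -c "
from h import *
o=observe();R=cv2.Rodrigues(o['eef_rot'])[0];print(o['tcp_pos'],np.degrees(np.arctan2(R[1,1],R[0,1]))-90)
a=grab_frame('top')[:,:,::-1];b=grab_frame('scene')[:,:,::-1];cv2.imwrite('pics/t3.png',a);cv2.imwrite('pics/s3.png',b)
f=lambda i:cv2.resize(i,None,fx=4,fy=4,interpolation=cv2.INTER_CUBIC)
W=np.hstack([f(a[170:270,190:290]),f(b[165:265,180:280])]);cv2.imwrite('pics/c3.png',W)"
```

```text
time_s: 4.45
tcp_pos: [0.4432, 0.1262, 0.0067]
eef_rot: [-0.016, -3.142, -0.001]
ft_force: [0.4, -0.5, -1.1]
grip_width: 0.014
grip_force: 40.0
time_s: 4.87
tcp_pos: [0.4437, 0.1367, 0.0066]
eef_rot: [-0.018, -3.141, 0.0]
ft_force: [0.0, -0.0, -2.9]
grip_width: 0.0137
grip_force: 40.0
[0.44367309 0.13669558 0.00664576] -0.6478624005410438
```

View pics/c3.png

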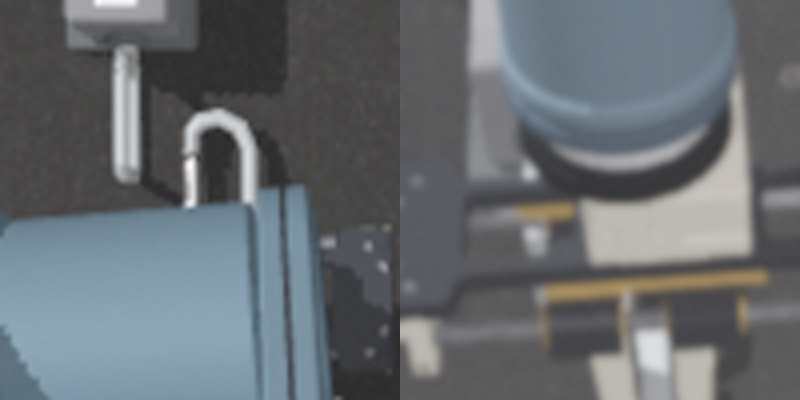

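The top view shows the hook's nose apex at about (243.7,197), just right of the eye's end at (221.7,215.5). The gate's nose end is at about (237,208.7).

```bash
python3 -c "
from h import *
print(onz('top',243.7,196.6,.018),onz('top',237,208.7,.018),onz('top',221.7,215.3,.06),onz('top',221.7,215.3,.008))
g=cv2.cvtColor(cv2.imread('pics/t3.png'),cv2.COLOR_BGR2GRAY)
print(g[192:202,243:245].T,g[210:220,219:224].T)
print(g[206,230:256],g[200:213,236:239].T)"
```

```text
[0.54467703 0.13400054 0.018     ] [0.51793203 0.14953917 0.018     ] [0.50286097 0.17869937 0.06      ] [0.50426033 0.18520901 0.008     ]
[[ 49  62  71  73  72 144 193 204 186 134]
 [ 49  50  63  71  71 163 202 203 184 129]] [[207 190 181 166 127  87  70  75  72  72]
 [200 182 168 171 159 116  70  75  76  74]
 [170 156 147 151 148 115  72  75  79  75]
 [187 167 138 135 133 110  77  71  74  73]
 [204 186 143 119 127 109  73  68  71  71]]
[ 69  70  70  71  71  92 164 209 177 133  70  50  48  46  49  48  47  49
  51 112 184 207 199 157  72  51] [[ 84 131 159 164 163 163 164 177 149 114 174 196 185]
 [149 200 215 211 210 210 209 197 153 170 233 252 240]
 [207 215 202 185 176 176 177 165 129 172 202 205 206]]
```

```bash
python3 -m pendant '[[0,0.008,0,0],[0,0.016,0,0],[0,0.02,0,0],[0,0.022,0,0],[0,0.022,0,0]]' | grep -E 'tcp|ft' && python3 -m pendant '[[0,0.001,0,0],[0,0.002,0,0],[0,0.003,0,0],[0,0.004,0,0],[0,0.004,0,0]]'| grep -E 'tcp|ft'&& python3 -m pendant '[[0,0.001,0,0],[0,0.002,0,0],[0,0.003,0,0],[0,0.004,0,0],[0,0.004,0,0]]'| grep -E 'tcp|ft'&& python3 -m pendant '[[0,0.001,0,0],[0,0.002,0,0],[0,0.003,0,0],[0,0.004,0,0],[0,0.004,0,0]]'| grep -E 'tcp|ft'
```

```text
tcp_pos: [0.4434, 0.1605, 0.0067]
ft_force: [-0.2, -0.1, -1.8]
tcp_pos: [0.4434, 0.1636, 0.0067]
ft_force: [-0.6, -2.3, -1.8]
tcp_pos: [0.4434, 0.1679, 0.0067]
ft_force: [-1.3, -3.5, -2.2]
tcp_pos: [0.4437, 0.172, 0.0067]
ft_force: [-0.6, -3.3, -1.0]
```

```bash
for i in 1 2; do python3 -m pendant '[[0,0.001,0,0],[0,0.002,0,0],[0,0.003,0,0],[0,0.003,0,0]]' | grep -E 'tcp|ft'; done; python3 -m pendant '[[0,0.001,0,0],[0,0.001,0,0],[0,0.0015,0,0],[0,0.002,0,0],[0,0.002,0,0]]'| grep -E 'tcp|ft'
```

```text
tcp_pos: [0.4438, 0.175, 0.0068]
ft_force: [0.3, -3.0, -1.2]
tcp_pos: [0.4434, 0.178, 0.0067]
ft_force: [0.9, -3.2, -1.9]
tcp_pos: [0.4434, 0.1799, 0.0067]
ft_force: [-0.1, -3.7, -1.2]
```

```bash
python3 -m pendant '[[0,0.0005,0,0],[0,0.001,0,0],[0,0.001,0,0]]' | grep -E 'tcp|ft';python3 -m pendant '[[0,0.0005,0,0],[0,0.0008,0,0],[0,0.0008,0,0]]' | grep -E 'tcp|ft'
```

```text
tcp_pos: [0.4434, 0.1809, 0.0067]
ft_force: [-0.5, -3.7, -1.8]
tcp_pos: [0.4435, 0.1817, 0.0067]
ft_force: [-0.3, -3.4, -1.5]
```

```bash
for i in 1 2; do python3 -m pendant '[[-0.002,0,0,0],[-0.004,0,0,0],[-0.006,0,0,0],[-0.0075,0,0,0],[-0.0075,0,0,0]]' | grep -E 'tcp|ft';done; python3 -m pendant '[[-0.001,0,0,0],[-0.002,0,0,0],[-0.0025,0,0,0],[-0.003,0,0,0],[-0.003,0,0,0]]' | grep -E 'tcp|ft'
```

```text
tcp_pos: [0.4345, 0.1818, 0.0065]
ft_force: [-3.5, -1.0, -0.0]
tcp_pos: [0.4286, 0.1819, 0.0069]
ft_force: [-0.6, -0.6, -1.9]
tcp_pos: [0.4255, 0.1817, 0.0067]
ft_force: [0.0, 0.3, -1.7]
```

```bash
python3 -m pendant '[[0,0.001,0,0],[0,0.003,0,0],[0,0.0045,0,0],[0,0.0045,0,0]]' | grep -E 'tcp|ft'; python3 -m pendant '[[-0.001,0,0,0],[-0.002,0,0,0],[-0.003,0,0,0],[-0.004,0,0,0],[-0.004,0,0,0]]' | grep -E 'tcp|ft';python3 -c "
from h import *
a=grab_frame('top')[:,:,::-1]
cv2.imwrite('pics/c4.png',cv2.resize(a[170:245,190:290],None,fx=5,fy=5,interpolation=cv2.INTER_CUBIC))"
```

```text
tcp_pos: [0.4256, 0.1865, 0.0067]
ft_force: [0.1, 0.4, -2.1]
tcp_pos: [0.4212, 0.1861, 0.0067]
ft_force: [0.1, 1.1, -0.5]
```

View pics/c4.png

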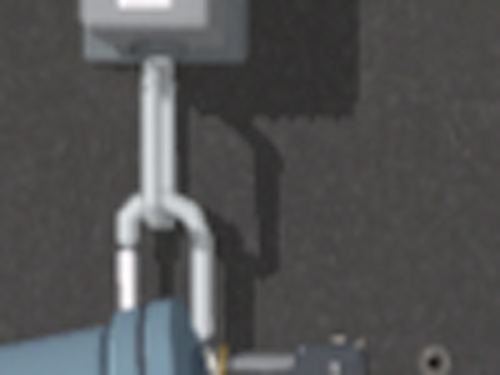

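The top view shows the nose bend round the post at (157,215 in the crop), with the gate straight at (125,280), so it is shut behind the post. Now a gentle pull in small steps.

```bash
for i in 1 2 3; do python3 -m pendant '[[-0.0004,0,0,0],[-0.0004,0,0,0],[-0.0004,0,0,0]]' | grep -E 'tcp|ft';done
```

```text
tcp_pos: [0.4212, 0.1862, 0.0067]
ft_force: [-0.1, -0.0, -1.6]
tcp_pos: [0.421, 0.1862, 0.0068]
ft_force: [1.5, 0.2, -2.5]
tcp_pos: [0.4209, 0.1862, 0.0068]
ft_force: [1.9, -0.4, -2.9]
```

```bash
for i in 1 2 3; do python3 -m pendant '[[-0.0004,0,0,0],[-0.0004,0,0,0],[-0.0004,0,0,0]]' | grep -E 'tcp|ft';done
```

```text
tcp_pos: [0.4207, 0.1862, 0.0069]
ft_force: [4.6, -0.0, -4.1]
tcp_pos: [0.4205, 0.1862, 0.0069]
ft_force: [5.5, 0.2, -4.0]
tcp_pos: [0.4204, 0.1863, 0.007]
ft_force: [6.7, -0.3, -4.1]
```

```bash
for i in 1 2 3; do python3 -m pendant '[[-0.0004,0,0,0],[-0.0004,0,0,0],[-0.0004,0,0,0]]' | grep -E 'tcp|ft';done
```

```text
tcp_pos: [0.4203, 0.1862, 0.007]
ft_force: [6.9, -0.7, -4.9]
tcp_pos: [0.4203, 0.1863, 0.0071]
ft_force: [6.8, -0.0, -5.4]
tcp_pos: [0.4201, 0.1863, 0.0071]
ft_force: [7.9, -0.1, -6.2]
```

```bash
python3 -m pendant '[[-0.0004,0,-0.0004,0],[-0.0004,0,-0.0004,0],[-0.0004,0,-0.0004,0]]' | grep -E 'tcp|ft'; python3 -m pendant '[[-0.0004,0,-0.0004,0],[-0.0004,0,-0.0004,0],[-0.0004,0,-0.0004,0]]' | grep -E 'tcp|ft';  python3 -m pendant '[[-0.0004,0,-0.0002,0],[-0.0004,0,-0.0002,0],[-0.0004,0,-0.0002,0]]' | grep -E 'tcp|ft'
```

```text
tcp_pos: [0.4201, 0.1863, 0.0069]
ft_force: [8.1, -0.6, -4.1]
tcp_pos: [0.4201, 0.1863, 0.0066]
ft_force: [9.1, 0.0, -2.7]
tcp_pos: [0.42, 0.1864, 0.0065]
ft_force: [9.5, -0.7, -4.5]
```

```bash
for i in 1 2 3; do python3 -m pendant '[[-0.0004,0,-0.0001,0],[-0.0004,0,-0.0001,0],[-0.0004,0,-0.0001,0]]' | grep -E 'tcp|ft';done
```

```text
tcp_pos: [0.4199, 0.1864, 0.0065]
ft_force: [9.9, -0.9, -4.3]
tcp_pos: [0.4199, 0.1864, 0.0065]
ft_force: [9.7, -1.7, -4.3]
tcp_pos: [0.4198, 0.1864, 0.0065]
ft_force: [10.8, -1.2, -4.0]
```

```bash
for i in 1 2 3; do python3 -m pendant '[[-0.0003,0,0,0],[-0.0003,0,0,0],[-0.0003,0,0,0],[-0.0003,0,0,0],[-0.0003,0,0,0]]' | grep -E 'tcp|ft';done;  for i in 1 2 3; do python3 -m pendant '[[0,0,0,0],[0,0,0,0],[0,0,0,0],[0,0,0,0],[0,0,0,0]]' | grep -E 'tcp|ft';done
```

```text
tcp_pos: [0.4198, 0.1864, 0.0065]
ft_force: [11.7, -0.2, -5.2]
tcp_pos: [0.4197, 0.1864, 0.0066]
ft_force: [11.5, -0.0, -4.7]
tcp_pos: [0.4197, 0.1864, 0.0066]
ft_force: [12.4, -0.9, -5.7]
tcp_pos: [0.4197, 0.1864, 0.0066]
ft_force: [12.9, -1.7, -5.5]
tcp_pos: [0.4196, 0.1864, 0.0066]
ft_force: [12.9, -1.4, -5.6]
tcp_pos: [0.4196, 0.1864, 0.0066]
ft_force: [12.1, -1.4, -6.3]
```

```bash
python3 -m pendant '[[0.001,0,0,0],[0.002,0,0,0],[0.003,0,0,0],[0.004,0,0,0],[0.005,0,0,0]]' | grep -E 'tcp|ft'; python3 -m pendant '[[0.001,0,0,0],[0.002,0,0,0],[0.004,0,0,0],[0.006,0,0,0],[0.008,0,0,0]]' | grep -E 'tcp|ft'; python3 -m pendant '[[0,0,0,0],[0,0,0,0],[0,0,0,0]]' | grep -E 'tcp|ft'
```

```text
tcp_pos: [0.4208, 0.1862, 0.006]
ft_force: [2.8, -1.2, 0.6]
tcp_pos: [0.4261, 0.1861, 0.0049]
ft_force: [0.4, 0.2, -1.2]
tcp_pos: [0.4274, 0.1861, 0.0052]
ft_force: [0.4, 0.1, -1.8]
```

```bash
python3 -m pendant '[[0,0,-0.0004,0],[0,0,-0.0006,0],[0,0,-0.0006,0],[0,0,-0.0006,0]]' | grep -E 'tcp|ft'; python3 -m pendant '[[0,0,0,0],[0,0,0,0],[0,0,0,0],[0,0,0,0],[0,0,0,0]]' -0.3 | grep -E 'tcp|ft|width'; python3 -m pendant '[[0,0,0,0],[0,0,0,0],[0,0,0,0]]' | grep -E 'tcp|ft|width'
```

```text
tcp_pos: [0.4276, 0.1862, 0.0048]
ft_force: [-0.2, 1.2, -1.6]
tcp_pos: [0.4278, 0.1862, 0.0049]
ft_force: [-0.8, -0.2, 0.4]
grip_width: 0.0326
tcp_pos: [0.4276, 0.1862, 0.0048]
ft_force: [-0.1, 0.4, 0.1]
grip_width: 0.0326
```

Let go; lifting straight up, then moving back to see.

```bash
python3 -m pendant '[[0,0,0.01,0],[0,0,0.03,0],[0,0,0.06,0],[0,0,0.1,0],[0,0,0.14,0]]' | grep -E 'tcp|ft';  python3 -m pendant '[[0,-0.02,0,0],[0,-0.06,0,0],[0,-0.1,0,0],[0,-0.14,0,0],[0,-0.18,0,0]]' | grep -E 'tcp|ft'; python3 -m pendant '[[0,-0.03,0,0],[0,-0.05,0,0],[0,-0.05,0,0],[0,-0.05,0,0]]' | grep -E 'tcp|ft'; python3 -c "
from h import *
a=grab_frame('top')[:,:,::-1];b=grab_frame('scene')[:,:,::-1]
W=np.hstack([cv2.resize(a[150:290,190:290],(400,560)),cv2.resize(b[150:290,180:280],(400,560))]);cv2.imwrite('pics/c5.png',W)"
```

```text
tcp_pos: [0.4265, 0.1859, 0.1457]
ft_force: [1.7, 0.4, -0.9]
tcp_pos: [0.4272, 0.0048, 0.1451]
ft_force: [0.8, 0.1, 0.3]
tcp_pos: [0.4275, -0.0445, 0.1447]
ft_force: [0.0, 0.2, -0.7]
```

View pics/c5.png

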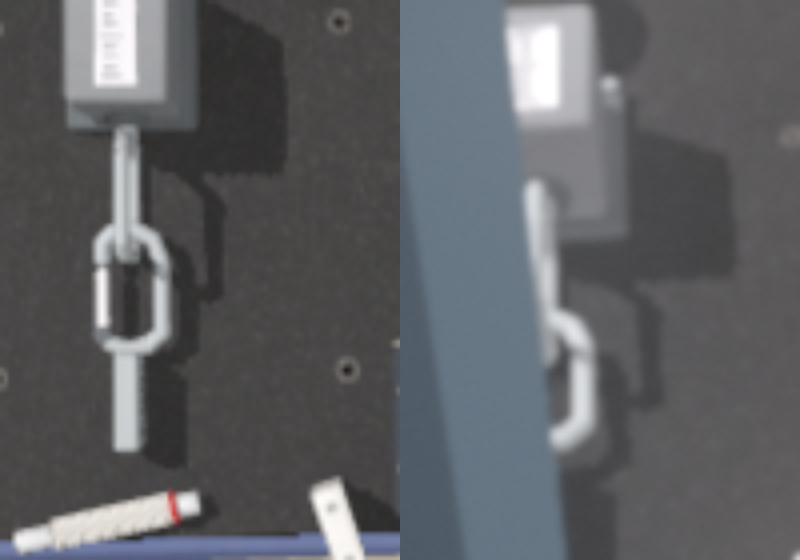

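The hook lies flat with its nose round the post (top crop (125,245)). The gate is straight and shut, and the bystanders are undisturbed.

```bash
python3 -c "
from plant import *
print(finish_job())"
```

```text
the job is handed in; nothing more can be done
None
```

The job is handed in: the hook is clipped round the post with its gate shut, the gauge was held at about 12 N for over a second and eased back, and the hook lies flat and released. I don't have the judge's verdict, only my own readings and the final picture.

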